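# Turn the cover plate over against the step and fit it on the junction box

## Robot

A 6-joint arm with a two-finger parallel gripper is mounted at the origin on the work surface. World frame = base frame: x ahead of the robot, y to its left, z up, the work surface at z = 0. Lengths are in m, angles in rad, forces in N, time in s.
With the tool pointing down it reaches from about 0.35 to 0.975 m from the base axis. Payload 4.9 kg.
Tool frame: the origin (TCP) lies on the centre line of the jaws, within the pads' length; the fingertips stand ctrl.tcp_to_tips ahead of it and the grasp point (between the pads) lies 3 mm ahead of it (ctrl.tcp_to_tips is the distance from the TCP to the fingertips, in m); z points along the fingers, y is the direction in which the jaws open and shut (so a half turn about z gives the same grasp; the last joint's range is limited). The gripper opens to 85 mm and grips with 20 to 120 N. Pads are 22 mm wide; open, the fingers measure 114 mm over their backs; the gripper's body (76 mm by 85 mm) begins 54 mm behind the grasp point. The pads swing forward as they close: fully open they stand 13 mm farther back than shut.
Start: joints at [1.042, 0.053, 1.613, -0, 1.476, -0.119], TCP at [0.249, 0.573, 0.253] pointing down, gripper open.
Joint ranges: [-3.01, 3.01], [-1.01, 2.22], [0.06, 2.58], [-1.02, 4.17], [0.09, 2.62], [-3.14, 3.14]. Speed limits (rad/s): [2.57, 2.57, 3.14, 3.14, 3.14, 3.14].

## Interface

Orientations are given as a rotation vector (axis times angle).
In Python, from station import ctrl, vision gives the robot as it stands.
- The arm moves only by the tool jog_arm, never from a script. Its argument "deltas" is a list of rows, each a list of 7 numbers: the turn, a rotation vector about the tool's x, y, z in rad, then the shift along the tool's x, y, z in cm, then the opening, from 0 (shut) to 1 (fully open). A call has 1 to 12 rows; each row shifts and turns the commanded pose from where the row before left it, along the tool's axes as they then stand; what a row does not reach is not made up. A row lasts 1/12 s, in which the tool goes at most 41.7 mm and 7.16 degrees, less where a joint would pass 70% of its speed; a pose out of reach is approached as far as the arm can. A call with a gripper value outside its range is refused whole. The fingers move at their own pace and stop on an object; "grip_force" is the grip in N (left out, the last holds). Time passes only in rows, so rows that do not move let the fingers close. It gives the time, the measured TCP pose, the force and the opening at its end, in the units of the state.
- ctrl.get_obs(): the state, without advancing time (a new reading comes with each control period).
- vision.get_image(name): name is "scene" or "side" or "wrist"; returns (picture, depth): 420x560x3 uint8, red, green, blue; 420x560 float32, m along the optical axis (not along the pixel's ray), 0 where there is no reading.
- vision.calibration(name): a dict with "fx", "fy", "cx", "cy" (pixels), "rvec" (rotation vector, rad) and "tvec" (3), from world to camera coordinates, as OpenCV has them; the wrist camera has in their place "hand_eye" (4x4, takes a point from camera to tool coordinates, whose origin is the TCP and whose axes are the flange's). Camera axes: x right, y down, z forward; pixel columns grow to the right and rows downward; lengths in m; the calibration is good to about 2 mm. A picture is of the moment at which its call begins: read the wrist's pose just before it. calibration takes no time and is no camera call.
- ctrl.finish_job(): hands the job in, once; it reports no verdict.
The state is a dict: "t": time; "q": joint angles; "dq": joint speeds; "effort": joint torques, N m; "tool_pos": TCP position; "tool_rot": TCP orientation; "contact_force": force on the tool from outside, world axes, zero at the start; "wrist_torque": the same for the moment, N m; "opening": finger opening in m.
Only numpy, scipy, OpenCV 4.12 (cv2) and the standard library are available. Lean on these libraries where they do the work, as an engineer would, in place of code of your own. Each camera call takes 0.05 s, during which the arm holds its last target. There are 200 camera calls.

## Task

The cover plate of the junction box lies on the low step of the aluminium stand with its black plug upward. Push it against the riser of the high step and lift its free end with its far edge held at the foot of the riser, so that it tips over and comes to rest plug down on the rubber of the high step. Then pick it up, turn it to line up its two holes with the two studs on the sloping face of the junction box, slide it fully home with the plug in the opening, let go, and leave the other things on the bench where they are.

Things in the scene. Friction and masses are not known exactly. Their poses are not given: they have to be found in the camera images.
- cover: Loose flat aluminium cover plate 130 x 60 x 8 mm, about 0.2 kg. A black plug 60 x 34 mm, 20 mm high, stands in the middle of one face; through holes of 12 mm diameter lie on the long centre line, 50 mm either side of the middle. Origin: centre of the smooth face (without plug). x along the length, y along the width, z through the plate to the plug (up at the start). Symmetric end to end.
- cover_lead (a point): Middle of the plate's short edge at its +x end, on the smooth face: the end that faces the riser at the start, 5 to 15 mm from it.
- cover_tail (a point): Middle of the plate's other short edge, on the smooth face: the free end, which at the start juts 45 to 55 mm out beyond the low step, 50 mm of air under it.
- stand: Fixed aluminium stand with two steps. Origin on the bench top under the foot of the riser, mid-width; x level from low step to high step, z up. Low step: x -90 to 0 mm, 80 mm wide, top 50 mm above the bench. Riser: upright face at x = 0, 18 mm high. High step: x 0 to 140 mm, 100 mm wide, rubber top 68 mm above the bench. The tipped plate comes to rest with one end jutting out over the low step.
- jbox: Fixed foot of the grey junction box, an aluminium base 160 x 200 x 12 mm carrying the sloping box. Origin on the bench top under the middle of the sloping face; x level, pointing away from the side to which the face slopes down, z up.
- port: Sloping face, 120 x 180 mm, of the fixed grey junction box, tilted 30 degrees from level, its low edge to the robot's side. Origin 125 mm above the bench, midway between two steel studs, level with the tops of the round bosses round their feet, on which the plate rests. z square out of the face, x up the slope, y level along the line of studs. Plate home: its length along y, its origin at z = 8 mm.
- stud_a (a point): Foot of one stud, on its boss top, 50 mm along +y of the port. Studs: 8 mm diameter, pointed, 14 mm long above the boss. Bosses: 19 mm diameter, 16 mm high above the sloping face. Between the bosses the face has an opening 50 mm along the port's x by 76 mm along y for the plug.
- stud_b (a point): Foot of the other stud, 50 mm along -y of the port; same size.
- brick: Bystander: black power brick 75 x 160 x 35 mm, origin under its middle.
- offcut: Bystander: upright offcut of aluminium profile 40 x 40 x 90 mm, origin under its middle.
- lens_cap: Bystander: black lens cap, 72 mm diameter, 16 mm high, origin under its middle.
- driver: Bystander: screwdriver with black handle, 190 mm long, lying.
- mug: Bystander: white mug, 80 mm diameter, 95 mm high, origin under its middle.
- fixings: Bystander: grey open tray 100 x 140 x 40 mm, origin under its middle.
- bung: Bystander: grey round pipe plug with a ribbed rim, 76 mm diameter, 40 mm high, origin under its middle.
There are look-alikes about, which are no part of the job. What is shaped like the cover but green is not meant.

How it is judged:
By the outcome, as a careful person would: the job done as asked, in the order asked, and still so for the second after the job is handed in, with the robot touching nothing.
It also fails if it takes over 48 s, if anything falls off the work surface, if the arm or the gripper's body presses on something with over 40 N, if the wrist force passes 120 N, or if a joint passes its speed limit or range.

## Working session

There is one attempt and no reset: what is moved stays moved. The work goes in short steps, Python scripts to look and compute and a tool call to move; the robot and the scene stay as the last step left them, time stands still between calls to the robot, and variables do not carry over. Pictures are saved under pics/ and viewed, about 8 in all and at most 12, crops included, and the job is handed in when it is done.

Besides the shell and the picture viewer there is one more tool, called after "Emit:" as name(argument=value, ...) on one line, values as JSON. jog_arm: Moves the arm, as the interface text tells. Its arguments: {"type":"object","properties":{"deltas":{"type":"array"},"grip_force":{"type":"number"}},"required":["deltas"]}

```bash
ls; mkdir -p pics
cat > h.py <<'E'
import numpy as np, cv2
from scipy.spatial.transform import Rotation as R
from station import ctrl, vision
def snap(n):
    o=ctrl.get_obs(); im,d=vision.get_image(n); c=vision.calibration(n)
    if 'rvec' in c:
        A=R.from_rotvec(np.ravel(c['rvec'])).as_matrix(); T=np.eye(4); T[:3,:3]=A.T; T[:3,3]=-A.T@np.ravel(c['tvec'])
    else:
        W=np.eye(4); W[:3,:3]=R.from_rotvec(o['tool_rot']).as_matrix(); W[:3,3]=o['tool_pos']; T=W@np.array(c['hand_eye'])
    return im,d,c,T
def cloud(d,c,T):
    v,u=np.mgrid[:d.shape[0],:d.shape[1]]
    P=np.stack([(u-c['cx'])/c['fx']*d,(v-c['cy'])/c['fy']*d,d],-1)
    P=P@T[:3,:3].T+T[:3,3]; P[d==0]=np.nan; return P
def ray(u,v,c,T,z):
    r=T[:3,:3]@np.array([(u-c['cx'])/c['fx'],(v-c['cy'])/c['fy'],1]); return T[:3,3]+r*(z-T[2,3])/r[2]
def save(n,im): cv2.imwrite('pics/'+n+'.png',im[...,::-1])
E
python3 - <<'E'
from h import *
print(ctrl.get_obs(),ctrl.tcp_to_tips)
a=[]
for n in('scene','side'):
    im,d,c,T=snap(n); save(n,im); np.savez('/tmp/'+n,im=im,d=d,P=cloud(d,c,T)); print(n,T.round(3).tolist(),c['fx'])
E
```

```text
pics
{'t': 0.0, 'q': array([ 1.04200324e+00,  5.33587785e-02,  1.61429158e+00, -1.98940059e-05,
        1.47597767e+00, -1.19030631e-01]), 'dq': array([ 0.00127652,  0.0008672 , -0.00048376, -0.00165982, -0.00177956,
        0.00159355]), 'effort': array([ 4.83161548e-04, -3.93696105e+01, -3.70167732e+01, -9.64650849e-05,
        7.44146149e-03,  9.93608865e-06]), 'tool_pos': array([0.24872594, 0.57275281, 0.25206322]), 'tool_rot': array([-6.39028560e-01, -3.07527002e+00,  3.04018301e-03]), 'contact_force': array([ 0.78114254, -0.30371763, -0.8876761 ]), 'wrist_torque': array([-0.00052623, -0.01141101, -0.06257445]), 'opening': 0.08511250988326685} 0.022
scene [[-0.71, 0.603, -0.363, 1.095], [0.704, 0.603, -0.376, 0.43], [-0.008, -0.522, -0.853, 1.417], [0.0, 0.0, 0.0, 1.0]] 459.3629775633033
side [[0.737, -0.475, 0.482, -0.074], [-0.676, -0.494, 0.547, -0.834], [-0.022, -0.728, -0.685, 0.972], [0.0, 0.0, 0.0, 1.0]] 484.3683278019172
```

View pics/scene.png

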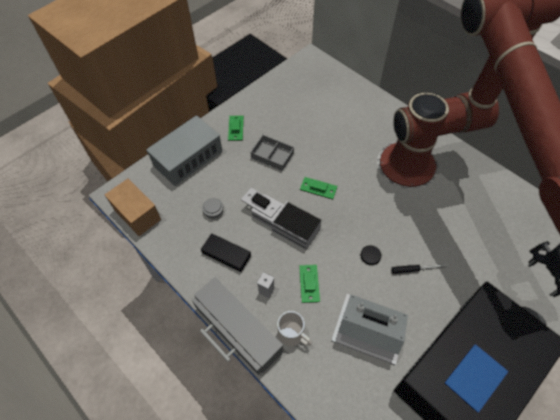

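View pics/side.png

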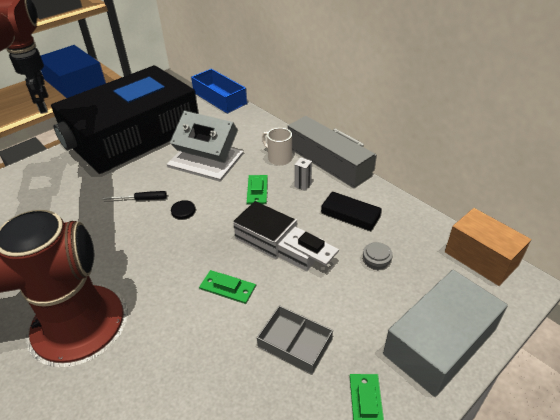

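The cover is the aluminium plate on the stand, at scene (262,203) and side (310,245). Its look-alikes are green: scene (236,128), (318,188), (309,283). The stand's high step is black, at scene (297,222). The junction box is at scene (372,322) and side (205,135).

```bash
cat > m.py <<'E'
from h import *
def rect(Q):
    (c,s,a)=cv2.minAreaRect((Q[:,:2]*1000).astype(np.float32)); return np.round(c,1),np.round(s,1),round(a,1),len(Q)
for n,st,jb in(('scene',(235,335,175,250),(325,415,285,365)),('side',(225,345,195,275),(165,245,100,180))):
    z=np.load(f'/tmp/{n}.npz'); im,P=z['im'].astype(int),z['P']
    u0,u1,v0,v1=st; S=P[v0:v1,u0:u1].reshape(-1,3); I=im[v0:v1,u0:u1].reshape(-1,3).mean(1)
    sat=np.ptp(im[v0:v1,u0:u1].reshape(-1,3),axis=1)
    print(n,'hist',np.histogram(S[:,2],np.arange(.04,.09,.003)))
    k=(abs(S[:,2]-.068)<.004)&(I<70); print(' high',rect(S[k]))
    k=(abs(S[:,2]-.058)<.004)&(I>100)&(sat<40); print(' plate',rect(S[k]))
    k=(abs(S[:,2]-.078)<.004)&(I<80); print(' plug',rect(S[k]))
    u0,u1,v0,v1=jb; S=P[v0:v1,u0:u1].reshape(-1,3); S=S[(S[:,2]>.06)]
    rng=np.random.default_rng(0); best=0
    for _ in range(500):
        p=S[rng.choice(len(S),3)]; nn=np.cross(p[1]-p[0],p[2]-p[0]); nn/=np.linalg.norm(nn)+1e-12
        if nn[2]<0: nn=-nn
        if not .8<nn[2]<.93: continue
        k=abs((S-p[0])@nn)<.003
        if k.sum()>best: best=k.sum();K=k
    F=S[K]; m=F.mean(0); nn=np.linalg.svd(F-m)[2][2]; nn*=np.sign(nn[2])
    x=np.array([-nn[0],-nn[1],0]);x/=np.linalg.norm(x); y=np.cross([0,0,1],x); xs=np.cross(y,nn)
    L=np.c_[(S-m)@xs,(S-m)@y,(S-m)@nn]
    print(' face',best,m.round(4),nn.round(3),np.degrees(np.arccos(nn[2])).round(1),'yaw up',np.degrees(np.arctan2(x[1],x[0])).round(1))
    r=cv2.minAreaRect((L[K][:,:2]*1000).astype(np.float32)); print(r, (m+xs*r[0][0]/1000+y*r[0][1]/1000).round(4))
    k=(L[:,2]>.012)&(L[:,2]<.034); B=L[k]; 
    for s in(-1,1):
        b=B[np.sign(B[:,1]-r[0][1]/1000)==s]; 
        if len(b): q=np.median(b,0); print('  boss',len(b),q.round(4),(m+q[0]*xs+q[1]*y+q[2]*nn).round(4))
E
python3 m.py
```

```text
scene hist (array([ 23,  43,  71,  79, 128, 178, 138, 183, 317, 413, 182,  77,  52,
        40,   9,   0]), array([0.04 , 0.043, 0.046, 0.049, 0.052, 0.055, 0.058, 0.061, 0.064,
       0.067, 0.07 , 0.073, 0.076, 0.079, 0.082, 0.085, 0.088]))
 high (array([ 524.1, -149.2]), array([ 94.8, 239.6]), 12.1, 754)
 plate (array([ 541.3, -217.2]), array([ 82.9, 188.6]), 6.6, 296)
 plug (array([ 524.6, -159.8]), array([ 90.4, 221. ]), 8.5, 115)
 face 1190 [0.6034 0.3102 0.1138] [-0.462 -0.203  0.864] 30.3 yaw up 23.7
((-2.745891571044922, -2.05877685546875), (129.24600219726562, 180.183349609375), 0.39962199330329895) [0.602  0.3073 0.1124]
  boss 37 [-0.0023 -0.0524  0.0172] [0.6146 0.2579 0.1274]
  boss 33 [-0.0015  0.0473  0.018 ] [0.5749 0.3493 0.1285]
side hist (array([ 43,  58, 122, 185, 156, 339, 272, 110, 465, 768, 186,  67, 135,
        55,   3,   0]), array([0.04 , 0.043, 0.046, 0.049, 0.052, 0.055, 0.058, 0.061, 0.064,
       0.067, 0.07 , 0.073, 0.076, 0.079, 0.082, 0.085, 0.088]))
 high (array([ 520.2, -152.6]), array([ 99.2, 249.2]), 12.2, 1263)
 plate (array([ 523.1, -171.5]), array([ 95.4, 284.7]), 15.6, 617)
 plug (array([ 527.4, -179.6]), array([ 38.7, 193.2]), 12.0, 237)
 face 1008 [0.5976 0.3063 0.111 ] [-0.466 -0.213  0.859] 30.8 yaw up 24.6
((3.926654815673828, 34.708984375), (257.8953552246094, 136.72572326660156), 83.28141784667969) [0.5862 0.3393 0.113 ]
  boss 29 [-0.0018 -0.052   0.0178] [0.6095 0.2546 0.1254]
  boss 32 [0.0011 0.0507 0.0172] [0.5694 0.3492 0.1263]
```

Run:
```python
import cv2
a=cv2.imread('pics/scene.png')[170:250,230:340]; b=cv2.imread('pics/side.png')[95:285,150:350]
a=cv2.resize(a,(400,int(400*80/110)),interpolation=2);b=cv2.resize(b,(400,380),interpolation=2)
import numpy as np
a=cv2.copyMakeBorder(a,0,380-a.shape[0],0,0,0); cv2.imwrite('pics/crop1.png',np.hstack([a,b]))
```

```text
(no output)
```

View pics/crop1.png

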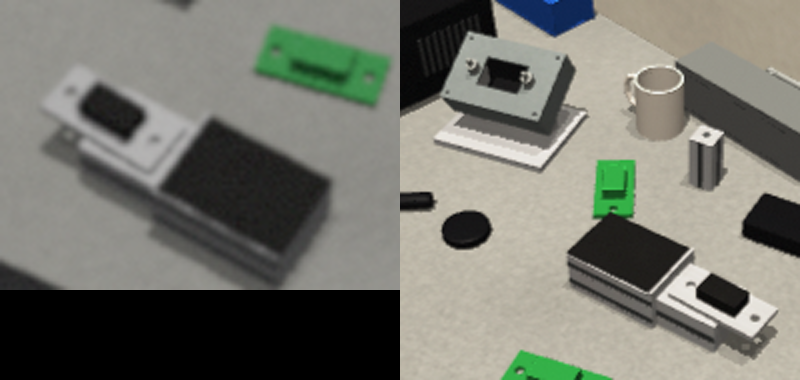

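The crop confirms the bare aluminium plate with its black plug up, juttting out at the low-step end. Next I'll refine the stand and plate with contours and rays, and read the hand-eye.

```bash
cat > st.py <<'E'
from h import *
def big(m):
    n,l,s,_=cv2.connectedComponentsWithStats(m.astype(np.uint8),connectivity=4); return (l==1+np.argmax(s[1:,4]))
def onplane(m,c,T,z):
    C=max(cv2.findContours(m.astype(np.uint8),0,1)[0],key=cv2.contourArea)[:,0]
    Q=np.array([ray(u,v,c,T,z)[:2] for u,v in C])*1000
    (a,s,g)=cv2.minAreaRect(Q.astype(np.float32)); return np.round(a,1),np.round(s,1),round(g,1)
if __name__=='__main__':
  for n,st in(('scene',(235,335,175,250)),('side',(225,345,195,275))):
    z=np.load(f'/tmp/{n}.npz'); im=z['im'].astype(int); c=vision.calibration(n)
    A=R.from_rotvec(np.ravel(c['rvec'])).as_matrix(); T=np.eye(4); T[:3,:3]=A.T; T[:3,3]=-A.T@np.ravel(c['tvec'])
    W=np.zeros(im.shape[:2],bool); W[st[2]:st[3],st[0]:st[1]]=1
    I=im.mean(2)
    print(n,'high',onplane(big(W&(I<55)),c,T,.068))
    W2=W.copy()
    d=W&(I<50)&~big(W&(I<55)); print(' plug',onplane(big(d),c,T,.078))
    print(' plate',onplane(big(W&(I>(150 if n=='scene' else 190))),c,T,.058), np.percentile(I[W],[50,80,95]))
  print(np.round(vision.calibration('wrist')['hand_eye'],3).tolist(),vision.calibration('wrist')['fx'])
E
python3 st.py
```

```text
scene high (array([512.9, -93.3]), array([ 90.7, 132.4]), 13.0)
 plug (array([ 548.9, -237.1]), array([33.2, 56.7]), 11.5)
 plate (array([ 546.7, -238.8]), array([ 82.5, 146.8]), 14.4) [141.         144.66666667 155.33333333]
side high (array([509.2, -90.4]), array([101.3, 144.1]), 13.3)
 plug (array([ 670.6, -197.1]), array([100.7,  61.9]), 42.2)
 plate (array([ 534.3, -240.5]), array([ 80.4, 137.4]), 11.0) [176.         183.         222.66666667]
[[-0.001, -0.965, -0.263, 0.066], [1.0, -0.001, -0.0, -0.001], [0.0, -0.263, 0.965, -0.12], [0.0, 0.0, 0.0, 1.0]] 311.6025932394608
```

Emit:
jog_arm(deltas=[[0,0,0,-2.41,-2.51,-0.2,1],[0,0,0,-2.41,-2.51,-0.2,1],[0,0,0,-2.41,-2.51,-0.2,1],[0,0,0,-2.41,-2.51,-0.2,1],[0,0,0,-2.41,-2.51,-0.2,1],[0,0,0,-2.41,-2.51,-0.2,1],[0,0,0,-2.41,-2.51,-0.2,1],[0,0,0,-2.41,-2.51,-0.2,1],[0,0,0,-2.41,-2.51,-0.2,1],[0,0,0,-2.41,-2.51,-0.2,1],[0,0,0,-2.41,-2.51,-0.2,1],[0,0,0,-2.41,-2.51,-0.2,1]])

```text
t: 1.1
tool_pos: [0.3942, 0.1801, 0.277]
tool_rot: [-0.639, -3.076, 0.0]
contact_force: [1.2, -0.0, 0.1]
opening: 0.0853
```

Emit:
jog_arm(deltas=[[0,0,0,-2.41,-2.51,-0.2,1],[0,0,0,-2.41,-2.51,-0.2,1],[0,0,0,-2.41,-2.51,-0.2,1],[0,0,0,-2.41,-2.51,-0.2,1],[0,0,0,-2.41,-2.51,-0.2,1],[0,0,0,-2.41,-2.51,-0.2,1],[0,0,0,-2.41,-2.51,-0.2,1],[0,0,0,-2.41,-2.51,-0.2,1],[0,0,0,-2.41,-2.51,-0.2,1],[0,0,0,-2.41,-2.51,-0.2,1],[0,0,0,-2.41,-2.51,-0.2,1],[0,0,0,-2.41,-2.51,-0.2,1]])

```text
t: 2.1
tool_pos: [0.5396, -0.2114, 0.3007]
tool_rot: [-0.64, -3.075, -0.001]
contact_force: [0.5, -0.1, 1.4]
opening: 0.0854
```

Emit:
jog_arm(deltas=[[0,0,0.104,0,0,0,1],[0,0,0.104,0,0,0,1],[0,0,0.104,0,0,0,1],[0,0,0.104,0,0,0,1],[0,0,0.104,0,0,0,1],[0,0,0.104,0,0,0,1],[0,0,0.104,0,0,0,1],[0,0,0.104,0,0,0,1],[0,0,0.104,0,0,0,1],[0,0,0,0,0,0,1],[0,0,0,0,0,0,1]])

```text
t: 3.02
tool_pos: [0.5393, -0.2096, 0.3007]
tool_rot: [-1.954, -2.459, 0.0]
contact_force: [-0.7, 0.3, -0.4]
opening: 0.0851
```

Run:
```python
from h import *
o=ctrl.get_obs(); print(o['t'],o['q'].round(3),o['tool_pos'],R.from_rotvec(o['tool_rot']).as_matrix().round(3).tolist())
im,d,c,T=snap('wrist'); np.savez('/tmp/w',im=im,d=d,T=T); save('w1',im)
```

```text
3.0167 [-0.499 -0.081  1.666 -0.     1.557 -0.727] [ 0.53930567 -0.20963001  0.3007372 ] [[-0.226, 0.974, -0.001], [0.974, 0.226, 0.0], [0.001, -0.001, -1.0]]
```

View pics/w1.png

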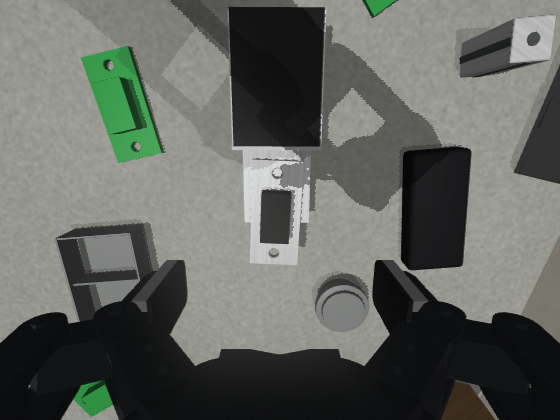

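The wrist view shows the high step at (277,77), the plug at (275,217), the tail edge at row 265 and the holes at (277,173) and (274,253). The bung sits close to the tail at (342,303). Next: measure these precisely.

Run:
```python
from h import *
from st import big,onplane
z=np.load('/tmp/w.npz'); im=z['im'].astype(int); T=z['T']; c=vision.calibration('wrist'); I=im.mean(2)
def W(u0,u1,v0,v1):
    w=np.zeros(I.shape,bool); w[v0:v1,u0:u1]=1; return w
print('high',onplane(big(W(220,335,0,160)&(I<70)),c,T,.068))
print('plug',onplane(big(W(250,305,180,255)&(I<70)),c,T,.078))
m=big(W(230,305,222,275)&(I>175)); 
v,u=np.nonzero(m); print(u.min(),u.max(),v.max())
print('tail part',onplane(m,c,T,.058))
for w in((265,288,163,183),(263,285,243,262)):
    h=W(*w)&(I<150); h=big(h); v,u=np.nonzero(h); print('hole',len(u),u.mean(),v.mean(),ray(u.mean(),v.mean(),c,T,.055).round(4))
P=cloud(z['d'],c,T)
for q in((260,255),(290,255),(275,215),(277,60)): print(q,P[q[1],q[0]].round(4))
for r in (180,200,240,250,258,260,262,264,266,268,270): print(r,I[r,240:312:3].astype(int).tolist())
```

```text
high (array([509.8, -99.1]), array([ 96. , 136.1]), 12.8)
plug (array([ 541.3, -242.7]), array([32.9, 62.7]), 10.4)
245 299 264
tail part (array([ 546.4, -282.4]), array([65.7, 55.4]), 13.0)
hole 162 282.3703703703704 173.7037037037037 [ 0.5392 -0.1957  0.055 ]
hole 35 273.0857142857143 254.6 [ 0.551 -0.298  0.055]
(260, 255) [ 0.5349 -0.3012  0.0575]
(290, 255) [ 0.5716 -0.2926  0.0578]
(275, 215) [ 0.5408 -0.2406  0.0775]
(277, 60) [ 0.5064 -0.0803  0.0681]
180 [154, 187, 215, 213, 215, 214, 207, 213, 214, 216, 208, 216, 206, 209, 125, 126, 122, 127, 123, 123, 129, 122, 127, 123]
200 [145, 164, 214, 209, 213, 209, 207, 77, 57, 56, 55, 55, 54, 53, 51, 51, 51, 102, 204, 205, 207, 202, 209, 144]
240 [154, 150, 154, 157, 201, 196, 201, 58, 58, 58, 57, 57, 56, 56, 56, 54, 88, 194, 197, 198, 97, 97, 146, 151]
250 [153, 154, 160, 160, 198, 193, 198, 200, 201, 194, 151, 153, 149, 193, 197, 190, 194, 193, 193, 194, 153, 151, 153, 153]
258 [157, 162, 159, 160, 197, 192, 194, 198, 200, 194, 198, 182, 196, 193, 194, 190, 192, 192, 193, 179, 153, 151, 151, 151]
260 [155, 156, 160, 163, 196, 192, 195, 198, 199, 194, 197, 192, 196, 191, 194, 189, 192, 192, 193, 170, 151, 153, 155, 151]
262 [153, 153, 155, 167, 195, 192, 194, 198, 198, 193, 197, 192, 195, 192, 193, 189, 191, 192, 193, 171, 152, 153, 148, 151]
264 [154, 154, 154, 152, 155, 153, 151, 150, 153, 160, 157, 162, 169, 170, 176, 180, 181, 192, 192, 161, 149, 154, 147, 152]
266 [153, 154, 154, 151, 152, 152, 155, 154, 156, 155, 151, 152, 154, 149, 154, 150, 152, 156, 153, 152, 148, 153, 148, 150]
268 [154, 153, 153, 153, 156, 154, 156, 148, 155, 158, 152, 152, 151, 150, 155, 149, 153, 157, 154, 151, 153, 155, 153, 151]
270 [157, 154, 153, 154, 153, 152, 151, 148, 156, 156, 152, 152, 150, 157, 156, 153, 157, 159, 158, 152, 153, 147, 151, 149]
```

Emit:
jog_arm(deltas=[[0,0.109,0,0,0,0,1],[0,0.109,0,0,0,0,1],[0,0.109,0,0,0,0,1],[0,0.109,0,0,0,0,1],[0,0.109,0,0,0,0,1],[0,0.109,0,0,0,0,1],[0,0.109,0,0,0,0,1],[0,0.109,0,0,0,0,1],[0,0,0,0,0,0,1]])

```text
t: 3.82
tool_pos: [0.5388, -0.2111, 0.2971]
tool_rot: [-1.476, -1.845, -0.69]
contact_force: [-0.2, 0.9, -0.7]
opening: 0.0852
```

```bash
cat >> h.py <<'E'
F=np.array([.5253,-.1674]); YAW=np.radians(102.8); XS=np.array([np.cos(YAW),np.sin(YAW)]); YS=np.array([-XS[1],XS[0]])
def stand(p): d=np.array(p)[:2]-F; return np.array([d@XS,d@YS,p[2]])
def st():
    o=ctrl.get_obs(); M=R.from_rotvec(o['tool_rot']).as_matrix()
    S=np.array([[*XS,0],[*YS,0],[0,0,1]])
    print('t',round(o['t'],2),'q',o['q'].round(2),'stand tcp mm',(stand(o['tool_pos'])*1e3).round(1),'toolz',(S@M[:,2]).round(3),'tooly',(S@M[:,1]).round(3),'F',(S@o['contact_force']).round(1),'open',round(o['opening'],4)); return o,S@M
E
python3 -c "
from h import *
st()"
```

```text
t 3.82 q [-0.71  0.28  1.44  0.56  2.11 -0.81] stand tcp mm [-45.6  -3.5 297.1] toolz [ 0.77   0.002 -0.638] tooly [-0.    -1.    -0.004] F [ 1.   0.  -0.7] open 0.0852
```

Emit:
jog_arm(deltas=[[0,0,0,-4.05,-0.12,0.07,1],[0,0,0,-4.05,-0.12,0.07,1],[0,0,0,-4.05,-0.12,0.07,1],[0,0,0,-4.05,-0.12,0.07,1],[0,0,0,-4.05,-0.12,0.07,1],[0,0,0,-4.05,-0.12,0.07,1],[0,0,0,0,0,0,1],[0,0,0,0,0,0,1]])

```text
t: 4.48
tool_pos: [0.5656, -0.3601, 0.1089]
tool_rot: [-1.475, -1.85, -0.688]
contact_force: [-0.5, -0.0, 0.5]
opening: 0.0856
```

```bash
python3 -c "
from h import *
st()
im,d,c,T=snap('wrist'); save('w2',im); np.savez('/tmp/w2',im=im,d=d,T=T)"
```

```text
t 4.48 q [-0.83  0.7   1.2   0.43  2.01 -1.03] stand tcp mm [-196.9    3.4  108.9] toolz [ 0.768  0.003 -0.64 ] tooly [ 0.002 -1.    -0.003] F [0.1 0.5 0.5] open 0.0856
```

View pics/w2.png

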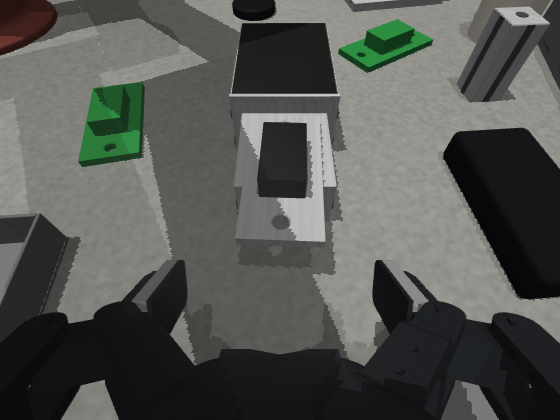

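The plate lies centred between the fingers, tail edge at row 241 (columns 236–325), hole at (281,221).

```bash
python3 -c "
from h import *
z=np.load('/tmp/w2.npz');T=z['T'];c=vision.calibration('wrist')
for p in((236,239),(325,241),(281,222),(243,113),(326,113),(232,95),(340,95)): print(p,(stand(ray(*p,c,T,.068 if p[1]==95 else .058))*1e3).round(1))"
```

```text
(236, 239) [-144.3   32.5   58. ]
(325, 241) [-145.8  -26.    58. ]
(281, 222) [-130.9    2.9   58. ]
(243, 113) [-13.9  36.8  58. ]
(326, 113) [-14.  -37.8  58. ]
(232, 95) [-1.7 46.5 68. ]
(340, 95) [ -1.8 -50.1  68. ]
```

Emit:
jog_arm(deltas=[[0,0,0,-0.05,0,1.6,1],[0,0,0,-0.05,0,1.6,1],[0,0,0,-0.05,0,1.6,1],[0,0,0,-0.05,0,1.6,1],[0,0,0,-0.05,0,1.6,1],[0,0,0,0,0,0,1],[0,0,0,0,0,0,0.6],[0,0,0,0,0,0,0.6],[0,0,0,0,0,0,0.6],[0,0,0,0,0,0,0.6],[0,0,0,0,0,0,0.6]], grip_force=30)

```text
t: 5.45
tool_pos: [0.5545, -0.3036, 0.0612]
tool_rot: [-1.479, -1.857, -0.69]
contact_force: [2.1, -2.0, 5.7]
opening: 0.0592
```

```bash
python3 -c "
from h import *
st()"
```

```text
t 5.45 q [-0.79  0.66  1.35  0.44  1.89 -1.04] stand tcp mm [-139.3    1.7   61.2] toolz [ 0.764 -0.001 -0.645] tooly [ 0.001 -1.     0.003] F [-2.4 -1.6  5.7] open 0.0592
```

```bash
python3 -c "
from h import *
im,d,c,T=snap('side'); a=cv2.resize(im[170:300,220:400],(720,520),interpolation=2); save('s2',a); st()"
```

```text
t 5.5 q [-0.79  0.66  1.35  0.44  1.89 -1.04] stand tcp mm [-139.3    1.7   61.1] toolz [ 0.764 -0.001 -0.645] tooly [ 0.001 -1.     0.003] F [-2.6 -1.4  5.4] open 0.059
```

View pics/s2.png

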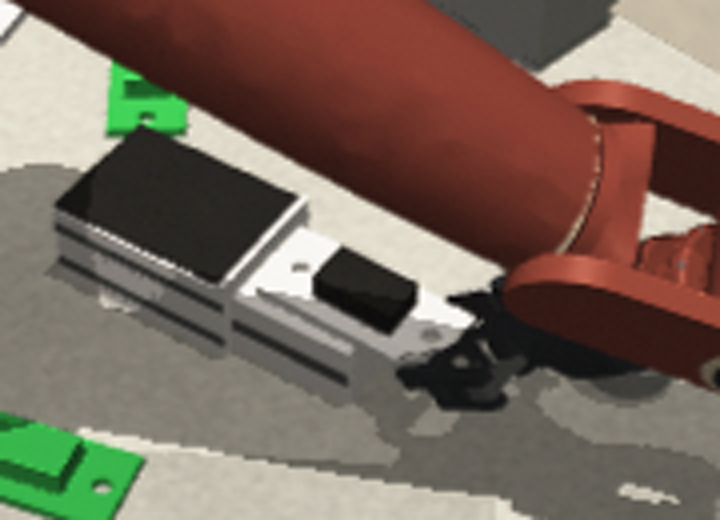

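The tail end is gripped at 59 mm opening. The pads pushed the tool back a few mm as they closed, which needs no correction. Next: push to the riser.

Emit:
jog_arm(deltas=[[0,0,0,0.38,0,0.33,0.6],[0,0,0,0.38,0,0.33,0.6],[0,0,0,0.38,0,0.33,0.6],[0,0,0,0.38,0,0.33,0.6],[0,0,0,0,0,0,0.6],[0,0,0,0,0,0,0.6]])

```text
t: 6.0
tool_pos: [0.5526, -0.2905, 0.0639]
tool_rot: [-1.497, -1.869, -0.685]
contact_force: [10.5, -23.8, -0.5]
opening: 0.0591
```

```bash
python3 -c "
from h import *
st()"
```

```text
t 6.0 q [-0.78  0.63  1.39  0.45  1.86 -1.04] stand tcp mm [-126.1    0.6   63.9] toolz [ 0.752 -0.009 -0.66 ] tooly [-0.006 -1.     0.007] F [-25.6  -5.   -0.5] open 0.0591
```

```bash
cat > arc.py <<'E'
import numpy as np
xr=-1.8; a,h=124.3,13.9; th0=48.8
def tcp(phi,off=2.):
    p=np.radians(phi); t=np.array([-np.cos(p),np.sin(p)]); n=np.array([np.sin(p),np.cos(p)])
    if phi<=90: L=np.array([xr-8*np.sin(p),50])
    else: L=np.array([xr+18/np.tan(p),50])-8*n
    return L+a*t+h*n-off*t
def ax(phi):
    th=np.radians(th0-phi); return np.array([np.cos(th),np.sin(th)]),np.array([np.sin(th),-np.cos(th)])
def rows(phis,start=None):
    P=start if start is not None else tcp(phis[0]); q=phis[0]
    for f in phis[1:]:
        d=tcp(f)-P; x,z=ax(q); print([0,round(-np.radians(f-q),4),0,round(d@x/10,2),0,round(d@z/10,2),.6]); P=tcp(f); q=f
if __name__=='__main__':
    print(tcp(0)); rows([0,0],np.array([-119.2,63.9])); print(); rows(range(0,111,6))
    print([ (f,tcp(f).round(0)) for f in (0,30,60,90,108)])
E
python3 arc.py
```

```text
[-124.1   63.9]
[0, np.float64(-0.0), 0, np.float64(-0.32), 0, np.float64(-0.37), 0.6]

[0, np.float64(-0.1047), 0, np.float64(1.04), 0, np.float64(-0.74), 0.6]
[0, np.float64(-0.1047), 0, np.float64(1.04), 0, np.float64(-0.73), 0.6]
[0, np.float64(-0.1047), 0, np.float64(1.03), 0, np.float64(-0.73), 0.6]
[0, np.float64(-0.1047), 0, np.float64(1.03), 0, np.float64(-0.72), 0.6]
[0, np.float64(-0.1047), 0, np.float64(1.03), 0, np.float64(-0.71), 0.6]
[0, np.float64(-0.1047), 0, np.float64(1.03), 0, np.float64(-0.7), 0.6]
[0, np.float64(-0.1047), 0, np.float64(1.03), 0, np.float64(-0.69), 0.6]
[0, np.float64(-0.1047), 0, np.float64(1.04), 0, np.float64(-0.68), 0.6]
[0, np.float64(-0.1047), 0, np.float64(1.04), 0, np.float64(-0.68), 0.6]
[0, np.float64(-0.1047), 0, np.float64(1.05), 0, np.float64(-0.67), 0.6]
[0, np.float64(-0.1047), 0, np.float64(1.06), 0, np.float64(-0.67), 0.6]
[0, np.float64(-0.1047), 0, np.float64(1.07), 0, np.float64(-0.67), 0.6]
[0, np.float64(-0.1047), 0, np.float64(1.08), 0, np.float64(-0.67), 0.6]
[0, np.float64(-0.1047), 0, np.float64(1.08), 0, np.float64(-0.67), 0.6]
[0, np.float64(-0.1047), 0, np.float64(1.09), 0, np.float64(-0.67), 0.6]
[0, np.float64(-0.1047), 0, np.float64(0.9), 0, np.float64(-0.62), 0.6]
[0, np.float64(-0.1047), 0, np.float64(0.91), 0, np.float64(-0.6), 0.6]
[0, np.float64(-0.1047), 0, np.float64(0.92), 0, np.float64(-0.58), 0.6]
[(0, array([-124.,   64.])), (30, array([-105.,  123.])), (60, array([-58., 163.])), (90, array([  4., 172.])), (108, array([ 36., 164.]))]
```

Emit:
jog_arm(deltas=[[0,0,0,-0.32,0,-0.37,0.6],[0,-0.1047,0,1.04,0,-0.74,0.6],[0,-0.1047,0,1.04,0,-0.73,0.6],[0,-0.1047,0,1.03,0,-0.73,0.6],[0,-0.1047,0,1.03,0,-0.72,0.6],[0,-0.1047,0,1.03,0,-0.71,0.6],[0,0,0,0,0,0,0.6]])

```text
t: 6.58
tool_pos: [0.5487, -0.2713, 0.1273]
tool_rot: [-1.786, -2.246, -0.309]
contact_force: [4.9, -7.8, 1.7]
opening: 0.0594
```

```bash
python3 -c "
from h import *
st()
im,d,c,T=snap('wrist'); save('w3',im)
import arc; print(arc.tcp(30))"
```

```text
t 6.58 q [-0.67  0.27  1.62  0.21  1.52 -0.94] stand tcp mm [-106.5    0.2  127.3] toolz [ 0.327 -0.006 -0.945] tooly [ 0.003 -1.     0.007] F [-8.7 -3.   1.7] open 0.0594
[-104.76490688  123.18775311]
```

View pics/w3.png

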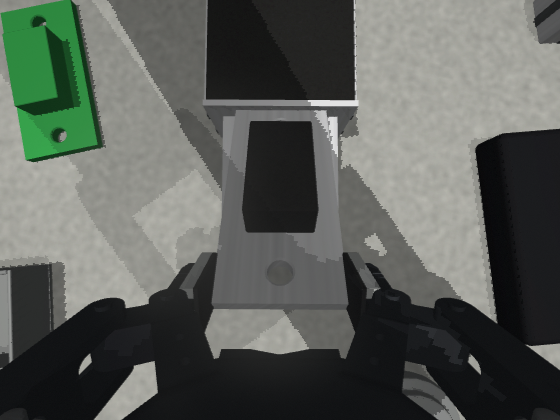

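The plate is rising straight in the grip (tail row 305, hole (281,273)) with its lead at the riser. Continuing.

Emit:
jog_arm(deltas=[[0,-0.1047,0,1.03,0,-0.7,0.6],[0,-0.1047,0,1.03,0,-0.69,0.6],[0,-0.1047,0,1.04,0,-0.68,0.6],[0,-0.1047,0,1.04,0,-0.68,0.6],[0,-0.1047,0,1.05,0,-0.67,0.6],[0,-0.1047,0,1.06,0,-0.67,0.6],[0,-0.1047,0,1.07,0,-0.67,0.6],[0,-0.1047,0,1.08,0,-0.67,0.6],[0,0,0,0,0,0,0.6]])

```text
t: 7.38
tool_pos: [0.528, -0.1879, 0.1744]
tool_rot: [1.689, 2.132, -0.427]
contact_force: [1.5, -3.5, 3.7]
opening: 0.059
```

```bash
python3 -c "
from h import *
st()
import arc; print(arc.tcp(78))"
```

```text
t 7.38 q [-0.28 -0.14  1.99 -0.49  1.08 -0.33] stand tcp mm [-20.6   1.9 174.4] toolz [-0.477 -0.004 -0.879] tooly [ 0.008 -1.     0.001] F [-3.7 -0.7  3.7] open 0.059
[-21.45652894 172.51742407]
```

Emit:
jog_arm(deltas=[[0,-0.1047,0,1.08,0,-0.67,0.6],[0,-0.1047,0,1.09,0,-0.67,0.6],[0,-0.1047,0,0.9,0,-0.62,0.6],[0,0,0,0,0,0,0.6]])

```text
t: 7.72
tool_pos: [0.5197, -0.1525, 0.1724]
tool_rot: [1.508, 1.905, -0.648]
contact_force: [-0.8, -0.4, 6.6]
opening: 0.0588
```

```bash
cat > arc2.py <<'E'
import numpy as np
from h import st
o,M=st()
xr=-1.8
def fr(phi):
    p=np.radians(phi); return np.array([-np.cos(p),np.sin(p)]),np.array([np.sin(p),np.cos(p)])
def L1(phi):
    t,n=fr(phi); return np.array([xr+18/np.tan(np.radians(phi)),50])-8*n
sw=next(f for f in np.arange(95,150,.5) if (lambda t,n:(L1(f)+35*t+28*n)[1])(*fr(f))<=68)
t,n=fr(sw); N=L1(sw)+35*t+28*n
def G(phi):
    t,n=fr(phi)
    return L1(phi)+113*t+4*n if phi<=sw else N+78*t-24*n
print('switch',sw,N.round(1))
x=M[[0,2],0]; z=M[[0,2],2]
g=G(96)
for f in list(range(102,175,6)):
    d=G(f)-g; g=G(f); print(f,g.round(0),round(d@x/10,2),round(d@z/10,2))
E
python3 arc2.py
```

```text
t 7.72 q [-0.09 -0.14  2.09 -0.89  1.09  0.06] stand tcp mm [ 15.8   2.1 172.4] toolz [-0.724 -0.004 -0.69 ] tooly [ 0.007 -1.    -0.002] F [-0.2  0.9  6.6] open 0.0588
switch 124.0 [22.2 67.8]
102 [ 14. 161.] 0.78 -0.61
108 [ 23. 159.] 0.85 -0.51
114 [ 32. 155.] 0.9 -0.39
120 [ 41. 150.] 0.94 -0.26
126 [ 49. 145.] 0.89 -0.23
132 [ 57. 142.] 0.78 -0.35
138 [ 64. 138.] 0.81 -0.27
144 [ 71. 133.] 0.83 -0.18
150 [ 78. 128.] 0.85 -0.1
156 [ 84. 121.] 0.85 -0.01
162 [ 89. 115.] 0.85 0.08
168 [ 94. 108.] 0.84 0.17
174 [ 97. 100.] 0.81 0.26
```

Emit:
jog_arm(deltas=[[0,0.01,0,0.78,0,-0.61,0.6],[0,0.02,0,0.85,0,-0.51,0.6],[0,0.02,0,0.9,0,-0.39,0.6],[0,0.02,0,0.94,0,-0.26,0.6],[0,0.02,0,0.89,0,-0.23,0.6],[0,0,0,0,0,0,0.6]], grip_force=20)

```text
t: 8.22
tool_pos: [0.5089, -0.1094, 0.1551]
tool_rot: [1.573, 1.974, -0.584]
contact_force: [0.9, -1.7, -0.6]
opening: 0.0589
```

```bash
python3 -c "
from h import *
st()
im,d,c,T=snap('side'); P=cloud(d,c,T); a=cv2.resize(im[130:270,200:370],(680,560),interpolation=2); save('s3',a)"
```

```text
t 8.22 q [-0.04 -0.15  2.09 -0.77  1.12  0.05] stand tcp mm [ 60.2   3.2 155.1] toolz [-0.652 -0.001 -0.758] tooly [ 0.002 -1.    -0.001] F [-1.9 -0.5 -0.6] open 0.0589
```

View pics/s3.png

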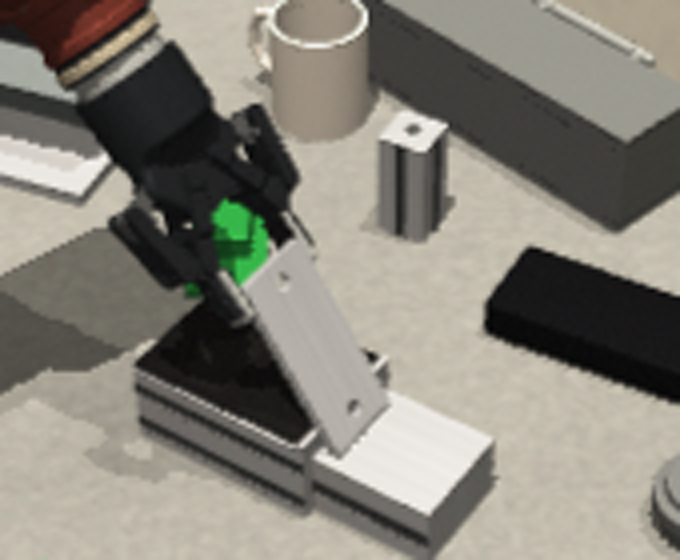

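The plate stands past vertical with its smooth face towards the low step and its lead at the riser foot. It turns in the pads as planned.

Emit:
jog_arm(deltas=[[0,0,0,0.8,0,-0.29,0.6],[0,0,0,0.79,0,-0.15,0.6],[0,0,0,0.86,0,-0.08,0.6],[0,0,0,0.86,0,-0.08,0.6],[0,0,0,0.9,0,0.14,0.6],[0,0,0,0.77,0,0.13,0.6],[0,0,0,0,0,0,0.6]])

```text
t: 8.85
tool_pos: [0.5005, -0.0694, 0.1256]
tool_rot: [1.571, 1.974, -0.584]
contact_force: [-2.4, 4.2, 5.5]
opening: 0.0589
```

```bash
python3 -c "
from h import *
st()
im,d,c,T=snap('side'); P=cloud(d,c,T); a=cv2.resize(im[130:270,200:370],(680,560),interpolation=2); save('s4',a)"
```

```text
t 8.85 q [ 0.04 -0.11  2.11 -0.79  1.13  0.16] stand tcp mm [101.    2.5 125.6] toolz [-0.653 -0.002 -0.757] tooly [ 0.003 -1.     0.   ] F [4.7 1.4 5.5] open 0.0589
```

View pics/s4.png

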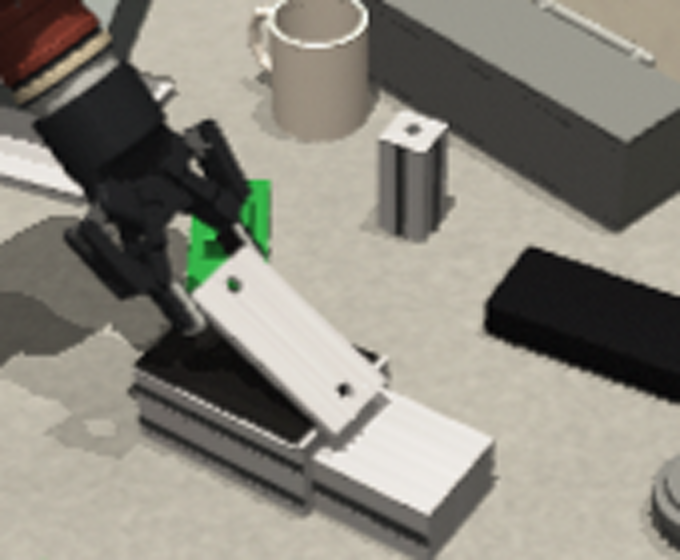

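Emit:
jog_arm(deltas=[[0,0,0,0.84,0,0.2,0.6],[0,0,0,0.76,0,0.27,0.6],[0,0,0,0.7,0,0.35,0.6],[0,0,0,0,0,0,0.6],[0,0,0,0,0,0,1],[0,0,0,0,0,0,1],[0,0,0,0,0,0,1],[0,0,0,0,0,0,1],[0,0,0,0,0,0,1]])

```text
t: 9.65
tool_pos: [0.4977, -0.0599, 0.1048]
tool_rot: [1.572, 1.971, -0.586]
contact_force: [-0.6, 0.4, 0.1]
opening: 0.0856
```

```bash
python3 -c "
from h import *
st()
im,d,c,T=snap('side'); P=cloud(d,c,T); a=cv2.resize(im[130:270,200:370],(680,560),interpolation=2); save('s5',a)"
```

```text
t 9.65 q [ 0.06 -0.08  2.12 -0.8   1.12  0.22] stand tcp mm [110.9   3.1 104.8] toolz [-0.654 -0.001 -0.756] tooly [ 0.001 -1.     0.   ] F [0.6 0.5 0.1] open 0.0856
```

View pics/s5.png

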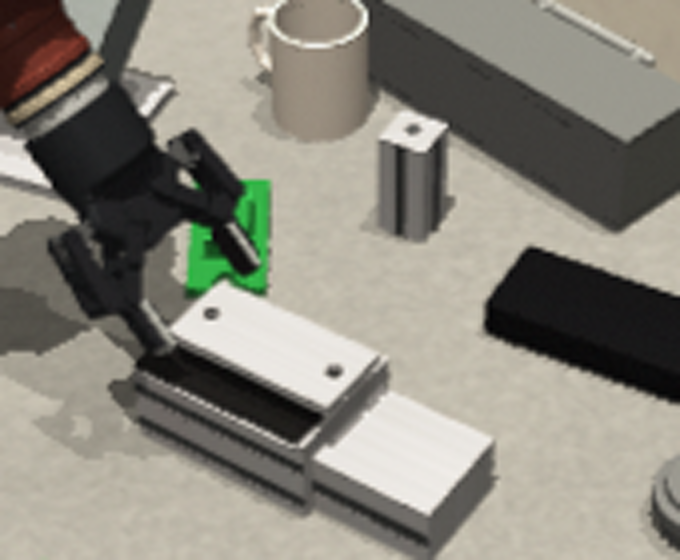

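The plate lies flat, plug down on the rubber, its holes at crop (211,313) and (334,371). I'll retreat, straighten the tool and measure from above.

Emit:
jog_arm(deltas=[[0,0,0,0,0,-3,1],[0,0,0,0,0,-3,1],[0,0,0,0,0,-3,1],[0,0.102,0,0,0,-2,1],[0,0.102,0,0,0,-2,1],[0,0.102,0,-1,0,-2,1],[0,0.102,0,-2,0,0,1],[0,0.102,0,-3,0,0,1],[0,0.102,0,-3,0,0,1],[0,0.102,0,-3,0,0,1],[0,0,0,0,0,0,1],[0,0,0,0,0,0,1]])

```text
t: 10.7
tool_pos: [0.5027, -0.0842, 0.253]
tool_rot: [-1.966, -2.45, -0.0]
contact_force: [0.4, 1.3, -0.0]
opening: 0.0852
```

```bash
cat > pl.py <<'E'
from h import *
from st import big
st()
im,d,c,T=snap('wrist'); save('w4',im); P=cloud(d,c,T); I=im.astype(int).mean(2)
S=np.full(P.shape,np.nan); D=P[...,:2]-F; S[...,0]=D@XS; S[...,1]=D@YS; S[...,2]=P[...,2]
m=(abs(S[...,2]-.096)<.006)&(S[...,0]>-.06)&(S[...,0]<.15)&(abs(S[...,1])<.07)
m=big(m); print('z',np.median(S[m],0).round(4),m.sum())
C=max(cv2.findContours(m.astype(np.uint8),0,1)[0],key=cv2.contourArea)
f=np.zeros(m.shape,np.uint8); cv2.drawContours(f,[C],-1,1,-1)
Q=np.array([ray(u,v,c,T,.096) for u,v in C[:,0]]); Q=np.array([stand(q)[:2] for q in Q])*1e3
print('plate',cv2.minAreaRect(Q.astype(np.float32)))
th=np.median(I[m])*.7
n,l,s,ce=cv2.connectedComponentsWithStats(((f>0)&(I<th)).astype(np.uint8))
for i in range(1,n):
    if s[i,4]>20: print('hole',s[i],(stand(ray(*ce[i],c,T,.096))*1e3).round(1))
E
python3 pl.py
```

```text
t 10.7 q [-0.31 -0.23  1.88  0.    1.49 -0.53] stand tcp mm [ 86.2   3.6 253. ] toolz [ 0. -0. -1.] tooly [-0.005 -1.     0.   ] F [ 1.2 -0.6 -0. ] open 0.0852
z [0.0594 0.0037 0.0954] 8201
plate ((54.351341247558594, 3.680074691772461), (59.850887298583984, 129.9346923828125), 89.86309051513672)
hole [ 246  166   68   47 2508] [100.7   0.7  96. ]
hole [274 283  13   6  37] [ 1.5  4.1 96. ]
```

Emit:
jog_arm(deltas=[[0,0,0,-0.8,0,3,1],[0,0,0,-0.8,0,3,1],[0,0,0,-0.8,0,3,1],[0,0,0,-0.78,0,3,1],[0,0,0,0,0,2,1],[0,0,0,0,0,1.3,1],[0,0,0,0,0,0,1],[0,0,0,0,0,0,0.6],[0,0,0,0,0,0,0.6],[0,0,0,0,0,0,0.6],[0,0,0,0,0,0,0.6],[0,0,0,0,0,0,0.6]], grip_force=60)

```text
t: 11.75
tool_pos: [0.5113, -0.1119, 0.1022]
tool_rot: [1.956, 2.455, 0.004]
contact_force: [0.1, 2.3, 7.0]
opening: 0.0584
```

```bash
python3 -c "
from h import *
st()"
```

```text
t 11.75 q [-0.36 -0.05  1.98  0.    1.21 -0.58] stand tcp mm [ 57.2   1.3 102.2] toolz [-0.001 -0.004 -1.   ] tooly [ 0.002 -1.     0.004] F [ 2.2 -0.6  7. ] open 0.0584
```

Emit:
jog_arm(deltas=[[0,0,0,0,0,-2,0.6],[0,0,0,0,0,-3.5,0.6],[0,0,0,0,0,-3.5,0.6],[0,0,0,0,0,-3.5,0.6],[0,0,0,0,0,-2.5,0.6],[0,0,0,0,0,0,0.6],[0,0,0,0,0,0,0.6]])

```text
t: 12.33
tool_pos: [0.5104, -0.1122, 0.2514]
tool_rot: [1.956, 2.454, 0.002]
contact_force: [0.3, -1.1, -2.0]
opening: 0.0585
```

```bash
python3 -c "
from h import *
o,_=st(); print(o['tool_pos'],o['tool_rot'])
im,d,c,T=snap('wrist'); save('w5',im); np.savez('/tmp/w5',im=im,d=d)"
```

```text
t 12.33 q [-0.36 -0.2   1.85  0.    1.48 -0.58] stand tcp mm [ 57.1   2.3 251.4] toolz [-0.001 -0.003 -1.   ] tooly [ 0.001 -1.     0.003] F [-1.2 -0.  -2. ] open 0.0585
[ 0.51040596 -0.11219364  0.25136596] [1.95621147 2.45426247 0.00249302]
```

View pics/w5.png

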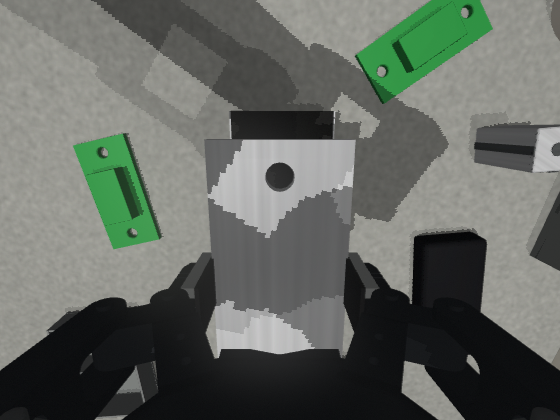

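The plate is held straight, its front hole at (280,177) and front edge at row 140. I'll measure its pose in the tool frame from the depth and the hole, then work out the path to the port.

```bash
cat > g.py <<'E'
from h import *
z=np.load('/tmp/w5.npz'); im,d=z['im'].astype(int),z['d']; c=vision.calibration('wrist'); H=np.array(c['hand_eye'])
P=cloud(d,c,H); w=np.zeros(d.shape,bool); w[150:340,225:335]=1; w[160:195,262:298]=0
S=P[w]; S=S[np.isfinite(S).all(1)]; S=S[abs(S[:,2]-np.median(S[:,2]))<.01]
k=np.linalg.lstsq(np.c_[S[:,:2],np.ones(len(S))],S[:,2],rcond=None)[0]; print('plane z=ax+by+c',k.round(4),S[:,2].min(),S[:,2].max())
def pt(u,v):
    r=H[:3,:3]@np.array([(u-c['cx'])/c['fx'],(v-c['cy'])/c['fy'],1]); n=np.array([-k[0],-k[1],1]); return (H[:3,3]+r*(k[2]-n@H[:3,3])/(n@r))
hm=np.zeros(d.shape,bool); hm[158:197,260:300]=1; hm&=im.mean(2)<75
M=cv2.moments(hm.astype(np.uint8),True); u,v=M['m10']/M['m00'],M['m01']/M['m00']; print('hole px',u,v,M['m00'],'tool',(pt(u,v)*1e3).round(1))
for q in((205,140),(356,140),(214,240),(349,240)): print(q,(pt(*q)*1e3).round(1))
E
python3 g.py
```

```text
plane z=ax+by+c [-0.0007  0.0017  0.0069] 0.004551043556646497 0.009143802876949741
hole px 279.3468309859155 175.50704225352112 568.0 tool [46.9 -0.5  6.9]
(205, 140) [ 61.1 -30.    6.8]
(356, 140) [61.  29.9  6.9]
(214, 240) [ 19.  -28.8   6.8]
(349, 240) [18.9 29.6  6.9]
```

Emit:
jog_arm(deltas=[[0,0,0,2.9,0.73,-1.45,0.6],[0,0,0,2.9,0.73,-1.45,0.6],[0,0,0,2.9,0.73,-1.45,0.6],[0,0,0,2.9,0.73,-1.45,0.6],[0,0,0,2.9,0.73,-1.45,0.6],[0,0,0,2.9,0.73,-1.45,0.6],[0,0,0,2.9,0.73,-1.45,0.6],[0,0,0,2.9,0.73,-1.45,0.6],[0,0,-0.094,0,0,0,0.6],[0,0,-0.094,0,0,0,0.6],[0,0,0,0,0,0,0.6]])

```text
t: 13.3
tool_pos: [0.5141, 0.1278, 0.3626]
tool_rot: [-1.713, -2.628, 0.004]
contact_force: [-1.0, -0.5, -2.1]
opening: 0.0584
```

Emit:
jog_arm(deltas=[[-0.105,0,0,0,0,0,0.6],[-0.105,0,0,0,0,0,0.6],[-0.105,0,0,0,0,0,0.6],[-0.105,0,0,0,0,0,0.6],[-0.105,0,0,0,0,0,0.6],[0,0,0,0,0,0,0.6],[0,0,0,0,0,0,0.6]])

```text
t: 13.88
tool_pos: [0.5136, 0.1264, 0.3624]
tool_rot: [1.533, 2.335, 0.623]
contact_force: [0.3, 0.5, -2.1]
opening: 0.0581
```

```bash
python3 -c "
from h import *
o,_=st(); print(o['tool_pos'],R.from_rotvec(o['tool_rot']).as_matrix().round(3).tolist())
im,d,c,T=snap('wrist'); save('w6',im); np.savez('/tmp/w6',im=im,d=d,T=T)"
```

```text
t 13.88 q [ 0.   -0.54  1.99  0.21  1.22 -0.43] stand tcp mm [289.1 -53.7 362.4] toolz [ 0.095 -0.487 -0.868] tooly [ 0.16  -0.853  0.496] F [ 0.4 -0.4 -2.1] open 0.0581
[0.51357416 0.1264272  0.36243401] [[-0.399, 0.797, 0.454], [0.917, 0.345, 0.2], [0.003, 0.496, -0.868]]
```

View pics/w6.png

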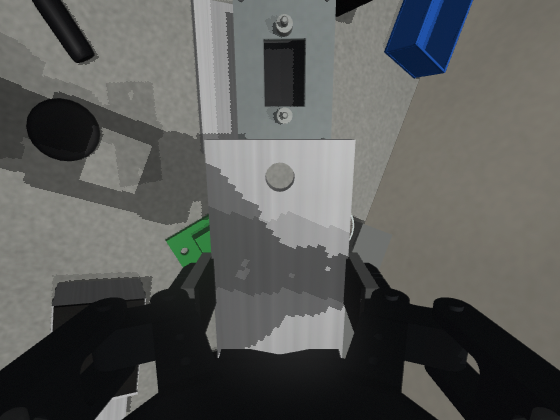

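The view shows the studs at (283,22) and (283,116), the opening at (284,73), and the plate's front hole at (280,177). I'll measure the port in the tool frame.

```bash
cat > port.py <<'E'
from h import *
z=np.load('/tmp/w6.npz'); im,d=z['im'].astype(int),z['d']; c=vision.calibration('wrist'); H=np.array(c['hand_eye'])
P=cloud(d,c,H); I=im.mean(2)
w=np.zeros(d.shape,bool); w[4:134,240:328]=1; w[34:112,258:312]=0
for v in(20,116): cv2.circle(w0:=np.zeros(d.shape,np.uint8),(284,v),17,1,-1); w[w0>0]=0
S=P[w]; S=S[np.isfinite(S).all(1)]; S=S[abs(S[:,2]-np.median(S[:,2]))<.02]
for _ in range(3):
    k=np.linalg.lstsq(np.c_[S[:,:2],np.ones(len(S))],S[:,2],rcond=None)[0]; r=S[:,2]-np.c_[S[:,:2],np.ones(len(S))]@k; S=S[abs(r)<2.5*r.std()+1e-4]
print('face plane',k.round(4),len(S),r.std())
n=np.array([k[0],k[1],-1]); n/=np.linalg.norm(n)  # out of face (towards camera)
def pt(u,v,off):
    r=H[:3,:3]@np.array([(u-c['cx'])/c['fx'],(v-c['cy'])/c['fy'],1]); nn=np.array([-k[0],-k[1],1]); return H[:3,3]+r*(k[2]-off-nn@H[:3,3])/(nn@r)
hgt=-(P[...,2]-(P[...,:2]@k[:2]+k[2]))
for v in(20,116):
    b=np.zeros(d.shape,bool); b[max(0,v-20):v+20,262:308]=1; b&=(hgt>.010)&(hgt<.034)
    print('boss hgt pts',b.sum(),'median',np.median(P[b],0).round(4), np.percentile(hgt[b],[10,50,90]).round(4))
    t=b&(hgt<.019); vv,uu=np.nonzero(t); (cx,cy),rr=cv2.minEnclosingCircle(np.c_[uu,vv].astype(np.float32)); print('  circle',cx,cy,rr,(pt(cx,cy,.016)*1e3).round(1))
    hh=np.zeros(d.shape,bool); hh[max(0,v-20):v+20,262:308]=1; hh&=I>I[4:134,240:328][w[4:134,240:328]].mean()+25
    vv,uu=np.nonzero(hh); (cx,cy),rr=cv2.minEnclosingCircle(np.c_[uu,vv].astype(np.float32)); print('  bright',len(uu),cx,cy,rr,(pt(cx,cy,.016)*1e3).round(1))
o=np.zeros(d.shape,bool); o[34:112,255:315]=1; o&=I<75
from st import big
o=big(o); C=max(cv2.findContours(o.astype(np.uint8),0,1)[0],key=cv2.contourArea)[:,0]
Q=np.array([pt(u,v,0) for u,v in C])*1e3; print('opening',cv2.minAreaRect(Q[:,:2].astype(np.float32)),Q[:,2].mean())
print(I[10:36,284].astype(int).tolist(), I[22,268:302].astype(int).tolist())
E
python3 port.py
```

```text
face plane [ 0.0017 -0.0054  0.2932] 5687 0.0007977838158687132
boss hgt pts 270 median [0.1783 0.0046 0.2773] [0.0146 0.0163 0.0292]
  circle 284.0 23.63157844543457 9.837138175964355 [179.7   4.6 277.5]
  bright 90 284.3636474609375 23.636363983154297 8.095608711242676 [179.6   5.  277.5]
boss hgt pts 196 median [0.08   0.005  0.2772] [0.015  0.0161 0.0293]
  circle 284.15216064453125 115.28260803222656 7.935630798339844 [ 80.2   5.2 277.3]
  bright 123 284.4801940917969 115.36138916015625 7.78080415725708 [ 80.1   5.6 277.3]
opening ((130.4462890625, 5.342365264892578), (76.96959686279297, 49.95777893066406), 0.013362275436520576) 293.43277626705293
[123, 122, 123, 123, 147, 133, 109, 149, 150, 150, 150, 136, 89, 86, 48, 48, 48, 129, 155, 150, 155, 157, 130, 50, 48, 48] [108, 109, 108, 109, 110, 105, 67, 109, 110, 73, 73, 73, 70, 49, 65, 61, 89, 97, 100, 92, 134, 149, 149, 150, 147, 125, 126, 126, 127, 126, 126, 124, 125, 124]
```

Emit:
jog_arm(deltas=[[0,0,0,2.68,0.11,0,0.6],[0,0,0,2.68,0.11,0,0.6],[0,0,0,2.67,0.11,0,0.6],[0,0,0,2.67,0.1,0,0.6],[0,0,0,2.67,0.11,0,0.6],[0,0,0,0,0,3.2,0.6],[0,0,0,0,0,3.2,0.6],[0,0,0,0,0,3.2,0.6],[0,0,0,0,0,3.2,0.6],[0,0,0,0,0,3.2,0.6],[0,0,0,0,0,0,0.6],[0,0,0,0,0,0,0.6]])

```text
t: 14.93
tool_pos: [0.5387, 0.284, 0.2267]
tool_rot: [1.529, 2.338, 0.62]
contact_force: [0.7, -0.4, -1.6]
opening: 0.0585
```

```bash
cat > rel.py <<'E'
from h import *
# desired home: old tool pose * shift
A=np.array([[-0.399,0.797,0.454],[0.917,0.345,0.2],[0.003,0.496,-0.868]])
p0=np.array([.51357416,.1264272,.36243401]); z=np.load('/tmp/w6.npz')
H=np.array(vision.calibration('wrist')['hand_eye']); W=z['T']@np.linalg.inv(H)
home=W[:3,:3]@np.array([.1337,.0054,.2625])+W[:3,3]
o=ctrl.get_obs(); M=R.from_rotvec(o['tool_rot']).as_matrix()
print('t',o['t'],'to go mm (tool)',(M.T@(home-o['tool_pos'])*1e3).round(1),'rot',R.from_matrix(M.T@W[:3,:3]).as_rotvec().round(4),'F tool',(M.T@o['contact_force']).round(1),'open',o['opening'])
E
python3 rel.py
```

```text
t 14.9333 to go mm (tool) [ -0.4  -1.5 101.7] rot [-0.0014  0.0003  0.0032] F tool [-0.6 -0.4  1.6] open 0.05849927441294059
```

Emit:
jog_arm(deltas=[[0,0,0.003,-0.04,-0.15,2,0.6],[0,0,0,0,0,2,0.6],[0,0,0,0,0,2,0.6],[0,0,0,0,0,2,0.6],[0,0,0,0,0,0,0.6],[0,0,0,0,0,0,0.6]])

```text
t: 15.43
tool_pos: [0.5752, 0.2994, 0.1614]
tool_rot: [1.529, 2.331, 0.629]
contact_force: [0.1, 0.3, -1.5]
opening: 0.0582
```

```bash
python3 rel.py
python3 - <<'E'
from h import *
im,d,c,T=snap('wrist'); np.savez('/tmp/w7',im=im,d=d,T=T); I=im.astype(int).mean(2)
for v in range(158,200,2): print(v,' '.join('%3d'%x for x in I[v,258:304:2]))
H=np.array(c['hand_eye']);P=cloud(d,c,H)
for v in range(162,194,3): print(v,' '.join('%4d'%(x*1e3) if np.isfinite(x) else '  --' for x in P[v,262:300:3,2]))
E
```

```text
t 15.4333 to go mm (tool) [ 0.3 -3.8 25.3] rot [0.0063 0.0006 0.0006] F tool [ 0.2 -0.6  1.4] open 0.05823418948814595
158 176 173 174 177 177 178 183 187 184 181 179 180 180 182 184 184 184 185 184 184 183 181 182
160 174 172 173 177 177 176 183 186 183 180 179 178 180 182 184 184 184 185 185 184 182 181 183
162 174 173 172 176 177 176 182 187 183 178 147 153 157 182 184 184 185 185 184 184 182 180 182
164 174 172 171 176 176 175 181 160 110  75  74  78  78  78 112 184 184 185 184 183 182 180 182
166 174 172 171 176 176 176 158 139 137 108  73  80  80  79  80  88 184 185 184 183 182 180 181
168 174 171 171 175 176 156 139 139 138 123 104  81  81  81  80  80  91 184 184 182 181 179 181
170 174 171 172 175 165 140 139 138 138 115  74  80  81  81  80  80  82 102 183 182 181 179 180
172 173 172 172 174 107 139 139 139 136 105  95  81  81  80  80  80  82  85 183 182 181 179 181
174 174 171 171 171  77  77 105 114  98  97  82  83  82  82  81  83  82  82 155 181 181 179 181
176 174 171 171 169 123  91  97 101  84  81  80  80  80  79  81  83  82  82 130 181 181 178 181
178 173 170 170 169  
[... 1093 characters left out ...]
    6    6
165    5    4    6   26   26   27   39   39   39    7    5    6    6
168    7    5   27   26   26   26   39   39   41   39    6    6    6
171    6    6   25   24   26   27   40   39   40   55   55    6    5
174    6    6   26   25   27   40   40   40   40   56   55    6    6
177    5    7   39   39   40   40   40   39   56   56   55    6    5
180    5    6   39   39   40   39   39   56   56   55   13    7    5
183    6    6   11   40   39  102  101  102  102  102    8    6    6
186    6    6    6   11  102  102  101  101  101    8    6    7    6
189    6    5    7    5    9   10   11    9    7    6    5    7    6
192    6    6    6    6    6    5    6    6    6    6    5    5    6
```

Emit:
jog_arm(deltas=[[0.006,0,0,0.03,-0.2,0,0.6],[0,0,0,0,-0.18,0,0.6],[0,0,0,0,0,0,0.6],[0,0,0,0,0,0,0.6],[0,0,0,0,0,0,0.6]])

```text
t: 15.9
tool_pos: [0.5715, 0.2981, 0.159]
tool_rot: [1.531, 2.335, 0.623]
contact_force: [-0.2, 0.1, -2.6]
opening: 0.0581
```

```bash
cat > hole.py <<'E'
import subprocess
from h import *
im,d,c,T=snap('wrist'); I=im.astype(int).mean(2); H=np.array(c['hand_eye']);P=cloud(d,c,H)
for v in range(156,200,3): print(v,' '.join('%4d'%(x*1e3) if np.isfinite(x) else '  --' for x in P[v,258:304:2,2]))
w=np.zeros(d.shape,bool); w[155:205,255:310]=1
s=w&(P[...,2]>.016)&(P[...,2]<.032); Q=P[s]; print('stud pts',len(Q),(Q.mean(0)*1e3).round(1) if len(Q) else '',(Q.min(0)*1e3).round(1),(Q.max(0)*1e3).round(1))
h=w&(P[...,2]>.012); vv,uu=np.nonzero(h); (cx,cy),r=cv2.minEnclosingCircle(np.c_[uu,vv].astype(np.float32))
rr=H[:3,:3]@np.array([(cx-c['cx'])/c['fx'],(cy-c['cy'])/c['fy'],1]); print('hole',cx,cy,r,((H[:3,3]+rr*(.0067-H[2,3])/rr[2])*1e3).round(1))
E
python3 rel.py; python3 hole.py
```

```text
t 15.9 to go mm (tool) [ 0.1  1.  25.1] rot [0.0009 0.0007 0.0007] F tool [ 0.1 -1.4  2.2] open 0.05812888809659987
156    6    5    6    6    6    6    7    7    6    6    6    5    6    6    6    6    6    7    6    6    7    6    7
159    5    5    7    7    6    5    5    5    6    6    6    7    6    6    6    7    6    5    6    6    6    7    6
162    7    6    5    5    5    7    5    6    6    5    6    5    6    6    6    7    6    6    6    5    6    7    6
165    6    5    5    6    6    6    6   40   28   26   26   25   26   26   26    5    4    5    5    5    6    6    6
168    6    6    6    6    5   39   39   40   27   26   26   26   24   24   26   27   39    6    6    6    6    7    6
171    6    5    5    7    5   40   40   40   27   26   25   26   25   27   26   27   40   38    7    6    6    5    7
174    6    7    7    5   39   39   39   39   39   28   26   26   26   26   26   40   40   40    6    6    6    6    6
177    6    6    5    6   56   38   39   40   38   40   41   39   39   39   38   39   40   39    7    7    5    5    5
180    6    5    5    5    9   5
[... 230 characters left out ...]
   6    4    8   12  101  100  101  101  101  100  101   11    7    5    7    6    6    6    5
189    5    6    6    6    6    5    5    5    7    9   11   11    9    9    8    6    7    6    6    7    7    5    7
192    6    7    6    7    5    6    6    7    7    6    6    6    6    7    7    5    5    4    6    7    7    5    7
195    7    6    5    5    5    5    5    6    6    5    6    6    6    5    6    6    7    6    6    6    6    6    4
198    7    6    6    5    6    6    6    6    5    6    6    6    5    6    6    5    5    5    5    7    6    6    6
stud pts 200 [46.9 -0.1 26.7] [43.1 -3.9 24.4] [50.   3.8 31.6]
hole 279.5 175.05555725097656 13.841573715209961 [47.1 -0.8  6.7]
```

The stud shows centred in the front hole. Sliding home.

Emit:
jog_arm(deltas=[[0,0,0,0,0.03,0.4,0.6],[0,0,0,0,0,0.4,0.6],[0,0,0,0,0,0.4,0.6],[0,0,0,0,0,0.4,0.6],[0,0,0,0,0,0,0.6],[0,0,0,0,0,0,0.6]])

```text
t: 16.45
tool_pos: [0.5789, 0.3014, 0.1439]
tool_rot: [1.532, 2.336, 0.621]
contact_force: [-0.2, -0.3, -1.9]
opening: 0.0584
```

```bash
python3 rel.py; python3 hole.py|tail -2
```

```text
t 16.45 to go mm (tool) [0.  1.4 8.1] rot [-0.001   0.0006  0.0006] F tool [-0.3 -1.2  1.5] open 0.05843540852174896
stud pts 255 [43.8 -2.4 22.7] [38.8 -7.  16.1] [50.9  5.5 24.6]
hole 279.3670959472656 175.08860778808594 13.97850513458252 [47.1 -0.9  6.7]
```

Emit:
jog_arm(deltas=[[0,0,0,0,0.06,0.3,0.6],[0,0,0,0,0.05,0.3,0.6],[0,0,0,0,0,0.3,0.6],[0,0,0,0,0,0.2,0.6],[0,0,0,0,0,0,0.6],[0,0,0,0,0,0,0.6]])

```text
t: 17.0
tool_pos: [0.5844, 0.3037, 0.1375]
tool_rot: [1.532, 2.337, 0.619]
contact_force: [-18.6, -9.1, 14.6]
opening: 0.058
```

```bash
python3 rel.py; python3 hole.py
```

```text
t 17.0 to go mm (tool) [ 0.1 -0.5 -0.5] rot [-0.0021  0.0008  0.0011] F tool [ -0.9 -10.8 -22.9] open 0.05798607977258183
156    7    6    5    6    5    6    6    6    6    6    7    6    6    6    6    5    6    6    5    6    6    6    6
159    6    5    4    6    5    6    6    6    5    6    6    5    6    7    6    6    7    6    6    5    5    6    5
162    6    6    6    6    6    6    6    6    6    6    7    7    6    6    6    6    6    6    6    7    6    5    6
165    6    7    6    6    6    7    6   14   13    9    8    9   11   14   14    6    5    6    6    6    6    6    6
168    6    7    6    6    7   14   14    3    1    1    2    4    1    6   14   14   14    6    6    6    6    7    5
171    6    5    6    6   13   14    1    1    1    0    1    1    1    2    2   14   15   14    5    5    6    6    5
174    6    7    6    6   15   15    1    1    0    0    0    0    0    0    1   13   13   14    6    5    5    6    4
177    5    6    6    6   15    3    1    0    0    1    0    0    0    0    1   15   13   14    5    6    5    5    6
180    6    6    7    5   
[... 221 characters left out ...]
   6    5    6    6    5    9   15    2    1    1    1   14   14   15   11    7    5    5    6    6    6    6
189    5    6    6    6    6    6    6    7    8   10   10   10   10    8    7    5    5    5    5    5    6    6    4
192    7    5    5    6    6    6    6    5    7    5    7   --    6    7    6    5    6    5    5    6    7    6    4
195    6    6    5    6    6    6    6    6    6    5    6    6    7    5    5    7    6    6    5    6    6    7    6
198    6    5    5    6    6    6    5    6    5    6    7    6    5    6    7    6    7    6    6    6    5    5    5
stud pts 1 [41.8  2.5 16.3] [41.8  2.5 16.3] [41.8  2.5 16.3]
hole 279.5 175.0 14.080227851867676 [47.2 -0.8  6.7]
```

The boss top is exactly 8 mm under the smooth face, so the plate is home. I'll relax the push, release and back out square to the face.

Emit:
jog_arm(deltas=[[0,0,0,0,-0.2,-0.25,0.6],[0,0,0,0,0,0,0.6],[0,0,0,0,0,0,0.8],[0,0,0,0,0,0,1],[0,0,0,0,0,0,1],[0,0,0,0,0,0,1],[0,0,0,0,0,0,1]])

```text
t: 17.63
tool_pos: [0.5824, 0.3028, 0.1369]
tool_rot: [1.531, 2.335, 0.622]
contact_force: [-0.2, -0.1, 0.1]
opening: 0.0852
```

Emit:
jog_arm(deltas=[[0,0,0,0,0,-1.5,1],[0,0,0,0,0,-3,1],[0,0,0,0,0,-3.5,1],[0,0,0,0,0,-3.5,1],[0,0,0,-3,0,-2,1],[0,0,0,-3,0,0,1],[0,0,0,-3,0,0,1],[0,0,0,0,0,0,1],[0,0,0,0,0,0,1]])

```text
t: 18.38
tool_pos: [0.5572, 0.192, 0.254]
tool_rot: [1.535, 2.332, 0.622]
contact_force: [-0.6, 0.8, -0.1]
opening: 0.0853
```

Run:
```python
from h import *
o=ctrl.get_obs(); print(o['t'],o['contact_force'].round(1))
im,d,c,T=snap('wrist'); P=cloud(d,c,T)
z=np.load('/tmp/w6.npz'); H=np.array(c['hand_eye']); W=z['T']@np.linalg.inv(H)
R0=W[:3,:3]; p=W[:3,3]+R0@np.array([.130,.0053,.2774])   # port origin
E=np.c_[R0[:,1],R0[:,0],-R0[:,2]]  # port x,y,z
L=(P-p)@E
m=(abs(L[...,2]-.008)<.004)&(abs(L[...,0])<.06)&(abs(L[...,1])<.1)
n,l,s,_=cv2.connectedComponentsWithStats(m.astype(np.uint8)); m=l==1+np.argmax(s[1:,4]); Q=L[m]
k=np.linalg.lstsq(np.c_[Q[:,:2],np.ones(len(Q))],Q[:,2],rcond=None)[0]
print('plate pts',len(Q),'z at centre,slopes',k.round(4),cv2.minAreaRect((Q[:,:2]*1e3).astype(np.float32)))
# bystanders: depth change against the first pictures, outside arm
for nme in('scene','side'):
    a=np.load(f'/tmp/{nme}.npz'); im2,d2,_,_=snap(nme); P2=cloud(d2,*([vision.calibration(nme)]),np.eye(4))
    df=(abs(d2-a['d'])>.012)&(d2>0)&(a['d']>0); df=cv2.morphologyEx(df.astype(np.uint8),cv2.MORPH_OPEN,np.ones((3,3)))
    n,l,s,ce=cv2.connectedComponentsWithStats(df)
    for i in range(1,n):
        if s[i,4]>15: v,u=np.nonzero(l==i); q=np.nanmedian(a['P'][v,u],0); print(nme,s[i].tolist(),'before',q.round(3),'depth chg',np.median(d2[v,u]-a['d'][v,u]).round(3))
```

```text
18.3833 [-0.6  0.8 -0.1]
plate pts 12905 z at centre,slopes [ 0.0049 -0.0015  0.008 ] ((-2.5490055084228516, 0.108642578125), (60.21028137207031, 130.3251495361328), 0.40448907017707825)
scene [294, 0, 4, 5, 18] before [-1.228 -1.772 -0.757] depth chg -0.016
scene [358, 0, 202, 258, 23536] before [0.029 0.088 0.291] depth chg -0.266
scene [258, 28, 5, 4, 16] before [-0.804 -1.721 -0.748] depth chg -0.0
scene [399, 95, 13, 12, 85] before [-0.696 -0.399 -0.423] depth chg -0.988
scene [241, 189, 30, 19, 334] before [ 0.553 -0.262  0.069] depth chg 0.067
scene [529, 241, 31, 56, 808] before [0.261 0.543 0.329] depth chg 0.357
scene [354, 257, 13, 17, 136] before [ 0.456  0.148 -0.   ] depth chg -0.325
scene [354, 297, 47, 29, 674] before [0.574 0.299 0.087] depth chg -0.04
side [0, 0, 220, 143, 14152] before [ 0.612  1.406 -0.082] depth chg -1.386
side [0, 184, 33, 42, 731] before [0.043 0.533 0.001] depth chg -0.441
side [65, 221, 29, 42, 620] before [ 0.074 -0.047  0.28 ] depth chg 0.385
side [298, 232, 41, 33, 672] before [ 0.538 -0.271  0.062] depth chg 0.047
side [24, 249, 62, 52, 1833] before [-0.007 -0.062  0.228] depth chg -0.035
side [0, 259, 21, 34, 418] before [-0.074 -0.021  0.245] depth chg 0.304
```

```bash
python3 -c "
from station import ctrl
print(ctrl.finish_job())"
```

```text
the job is handed in; nothing more can be done
None
```

The cover plate is home on the junction box studs with its plug in the opening, and the job was handed in at about 18.5 s of the 48 s allowed.

- **Tipping:** I gripped the plate by its free end, pushed it against the riser (about 26 N), and lifted it over with its lead edge at the riser foot. It was let go near flat and came to rest plug down on the rubber of the high step.
- **Fitting:** I then picked it up across its width, turned it to the studs and checked the front stud through its hole. I slid it home with a push of about 25 N, let go and backed away.

**Last checks:**
- **Seating:** the smooth face is 8.0 mm above the boss tops and tilted less than 0.3°. Along the studs it is 0.1 mm from centre.
- **Offset:** it measured 2.5 mm down the slope. That is slightly more than the 2 mm the holes allow, but within camera accuracy. I take it as the plate having settled downhill onto the studs.
- **Bystanders:** comparing depth before and after from both fixed cameras showed changes only at the plate and the arm, so nothing else had moved. Areas hidden by the arm could not be compared.
- **Robot:** it was touching nothing at the end, with a force reading of about 1 N or less.
- **Not explained:** at the first grip the tool stopped about 5 mm short of its commanded position, with a force of about 6 N. I put this down to the pads swinging forward as they closed, but did not confirm it.

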